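# Hang a printing block in the drying bay and lock it with the screw-knob

## Robot

A 6-joint arm with a two-finger parallel gripper is mounted at the origin on the work surface. World frame = base frame: x ahead of the robot, y to its left, z up, the work surface at z = 0. Lengths are in mm, angles in degrees, forces in N, time in s.
With the tool pointing down it reaches from about 350 to 850 mm from the base axis. Payload 8.1 kg.
Tool frame: the origin (TCP) lies at the centre of the arm's flange, where the gripper is bolted on; the fingertips stand 173 mm ahead of it and the grasp point (between the pads) lies 155 mm ahead of it; z points along the fingers, y is the line along which they close (so a half turn about z gives the same grasp; the last joint's range is limited). The gripper opens to 85 mm and grips with 20 to 120 N. Pads are 22 mm wide; open, the fingers measure 114 mm over their backs; the gripper's body (76 mm by 85 mm) begins 54 mm behind the grasp point. The pads swing forward as they close: fully open they stand 13 mm farther back than shut.
Start: joints at [62.888, 7.471, 85.268, -0, 87.261, -4.893], TCP at [226.871, 555.46, 404.692] pointing down, gripper open.
Joint ranges: [-169.43, 169.43], [-51.17, 129.36], [1.28, 143.12], [-76.62, 256.62], [0, 156.53], [-152.29, 152.29]. Speed limits (degrees/s): [136.94, 136.94, 159.86, 180, 180, 180].

## Interface

Orientations are given as [roll, pitch, yaw] about the fixed x, y, z axes, in that order (R = Rz(yaw) Ry(pitch) Rx(roll)).
In Python, from bench import * gives the robot as it stands.
- The arm moves only by the shell command python3 -m jog 'ROWS' [FORCE]. ROWS is text: rows parted by semicolons, each of 7 numbers parted by spaces: the shift along the tool's x, y, z scaled (see below), then the turn, a rotation vector about the tool's x, y, z scaled (see below), then the closure, from -1 (fully open) to 1 (shut). In form: tx ty tz wx wy wz hand; .... A call has 1 to 5 rows; each row shifts and turns the commanded pose from where the row before left it, along the tool's axes as they then stand; what a row does not reach is not made up. The controller multiplies each number of a shift by 0.1 m and each number of a turn by 60 degrees. A row lasts 1/8 s, in which the tool goes at most 62.5 mm and 10.7 degrees, less where a joint would pass 70% of its speed; a pose out of reach is approached as far as the arm can. A call with a number of a shift or a turn outside -1 to 1 is refused whole. A call with a gripper value outside its range is refused whole. The fingers move at their own pace and stop on an object; FORCE is the grip in N (left out, the last holds). Time passes only in rows, so rows that do not move let the fingers close. It gives the time, the measured TCP pose, the force, the opening and the grip force at its end, in the units of the state.
- sense(): the state, without advancing time (a new reading comes with each control period).
- snapshot(name): name is "side" or "top" or "wrist"; returns a dict with "img" (384x512x3 uint8, red, green, blue), "fx", "fy", "cx", "cy" (pixels), "extrinsics" (4x4, takes a point from camera to world coordinates). Camera axes: x right, y down, z forward; pixel columns grow to the right and rows downward; lengths in mm; the calibration is good to about 2 mm. A picture is of the moment at which its call begins. There is no depth.
- hand_in(): hands the job in; it is judged then, once.
The state is a dict: "time": time; "joint_pos": joint angles; "qd": joint speeds; "joint_efforts": joint torques, N m; "tool_pos": TCP position; "tcp_rot": TCP orientation; "ft_force": force on the tool from outside, world axes, zero at the start; "wrist_torque": the same for the moment, N m; "finger_gap": finger opening in mm; "grip_force": force on a finger pad.
Only numpy, scipy, OpenCV 4.12 (cv2) and the standard library are available. Lean on these libraries where they do the work, as an engineer would, in place of code of your own. Each camera call takes 0.05 s, during which the arm holds its last target. There are 200 camera calls.

## Task

Hook the blue printing block by its hanger onto the open part of the drying rail and slide it along into the bay until its hanger sits on the red mark. Then lock it in: push down the orange spring-loaded screw-knob, turn it clockwise so that its thread catches, and turn it fully home, with its yellow arm across the rail behind the block. Leave the red block, the wooden tub, the jar and the green bottle where they stand.

Things in the scene. Friction and masses are not known exactly. Their poses are not given: they have to be found in the camera images.
- blue_block_grip (a point): Centre of the square grip (24 x 24 mm, 41 tall) on top of the BLUE block's steel hanger, 139 mm above the block's underside, on its vertical middle line. Axes are the block's: z up, x towards the hanger's lip (the open side), y across the strap. Mass 0.2 to 0.4 kg.
- blue_block: The blue wooden block, 56 (x) by 64 (y) by 30 mm high, standing flat on the bench; origin at the centre of its underside. A rigid steel strap hanger 20 mm wide (y) rises from it: its stem stands at the block's -x side (inner face x = -15 mm, outer -21) and carries the mouth and the grip above the block's middle. Total height 159 mm.
- blue_block_eye (a point): Where the rail's centre line lies in the hanger once hung: 32.5 mm below the grip centre, 106.5 above the underside; block's axes. The mouth faces down, 30 mm wide, under an inverted V; its lip on the +x side (x +15 to +21) ends 85 mm above the underside. So the rail goes in sideways from +x, through the 55 mm gap between block top (30) and lip end (85), then the hanger is lowered.
- red_block_grip (a point): Centre of the grip of the RED block, a bystander of the same shape and size as the blue one (159 mm tall), 139 mm above its underside.
- tub: Bystander: closed wooden tub, 84 mm across at the foot, 96 mm tall; origin at the centre of its underside.
- jar: Bystander: amber jar with black cap, 64 mm across, 110 mm tall; origin at the centre of its underside.
- flask: Bystander: green bottle 44 mm across, 150 mm tall, standing on the stand's base board on the robot's side of the open part of the rail (its axis 68 mm from the rail's centre line), anywhere along it; origin at the centre of its underside. A block hung on the rail slides past it with 18 mm to spare, but cannot be brought in sideways through it.
- rail_mid (a point): A point on the fixed drying rail's centre line, 200 mm above the bench. Axes: y along the rail towards the bay and the mark, x across it away from the robot, z up. Steel rod 12 mm thick between end posts (18 mm thick, 206 tall) at y = -220 and +190 mm. The rail from y = -210 to +45 is open. Base board 12 mm thick, x -110 to +50, y -240 to +210.
- rail_mark (a point): Centre of the red mark, on the rail's centre line 100 mm along +y from rail_mid, same axes. The red band is 40 mm long (20 either way); the hanger's 20 mm strap belongs wholly on it. The bay around it: two upright boards, inner faces at x = -45 and +45 mm, 10 thick, top 130 mm above the bench, from y = -55 to +70 mm from the mark.
- knob_grip (a point): Centre of the round orange knob, on its upright turning axis 100 mm (+x) and -28 mm (y) from rail_mark, about 265 mm high when sprung up. Knob 50 mm across, 34 mm tall, pinched from above across its width in any direction; black hub 58 mm across below it, top 17 mm below this point. Turns with the knob: x runs along the yellow arm (12 wide, 10 tall, reaching 129 mm from the axis, 27 mm below).
- knob_turn (a joint): Turn of the knob in rad, growing clockwise seen from above, 0 to 2.05; starts at 0 to 0.4. At 2.0 the yellow arm points along the rail's -x, square across above the rail; past 1.85 counts as home. Unless pushed down it is stopped at about 0.5 by the start of the thread. Friction holds it where it is left.
- knob_press (a joint): How far the knob is pushed down, in m, 0 (sprung up) to 0.014 (bottom). Pushing takes about 3 N at first and 8 N at the bottom. It must be down by more than 0.007 (0.011 is comfortable) while turned from 0.5 to 0.9; after that the thread holds it and draws it to about 0.011 at home. Let go earlier, it springs up.
Mind the look-alikes: they are no part of the job. There is more than one size of the blue_block; the job needs the middle-sized.

How it is judged (in metres and radians):
On the way, in this order (a step that is already met when the one before it is completed fails the run):
1. the blue block's hanger is hooked over the open part of the rail (x of blue_block_eye in the frame of rail_mark between -0.012 and 0.012 m and z of blue_block_eye in the frame of rail_mark between -0.012 and 0.012 m and angle between the x axis of blue_block_eye and the x axis of rail_mark, either way round below 0.35 rad and y of blue_block_eye in the frame of rail_mark between -0.31 and -0.045 m), for 0.15 s.
2. it has been slid to the red mark (x of blue_block_eye in the frame of rail_mark between -0.008 and 0.008 m and z of blue_block_eye in the frame of rail_mark between -0.007 and 0.007 m and angle between the x axis of blue_block_eye and the x axis of rail_mark, either way round below 0.35 rad and angle between blue_block_eye's own z axis and vertical below 0.2 rad and y of blue_block_eye in the frame of rail_mark between -0.011 and 0.011 m and value of joint knob_turn below 1 rad), for 0.2 s.
3. the screw-knob is pushed in and turned home (x of blue_block_eye in the frame of rail_mark between -0.008 and 0.008 m and z of blue_block_eye in the frame of rail_mark between -0.007 and 0.007 m and angle between the x axis of blue_block_eye and the x axis of rail_mark, either way round below 0.35 rad and angle between blue_block_eye's own z axis and vertical below 0.2 rad and y of blue_block_eye in the frame of rail_mark between -0.011 and 0.011 m and value of joint knob_turn above 1.85 rad and value of joint knob_press above 0.007 m), for 0.2 s.
At the end, for the whole second after the job is handed in: The blue block hangs still on the rail: hanger eye within 8 mm across, 7 mm in height and 11 mm along the rail of the mark, tilted under 0.2 rad, within 0.35 rad of square; the knob is turned past 1.85 rad and held down more than 7 mm; bystanders in place (all of step 3 and linear speed of blue_block below 0.03 m/s); the robot touches nothing.
It fails at once if the red block is pushed more than 30 mm or tipped (distance of red_block_grip from where it was at the start of the episode above 0.03 m or angle between red_block_grip's own z axis and vertical above 0.4 rad).
It fails at once if the tub is pushed more than 30 mm or tipped (distance of tub from where it was at the start of the episode above 0.03 m or angle between tub's own z axis and vertical above 0.4 rad).
It fails at once if the jar is pushed more than 30 mm or tipped (distance of jar from where it was at the start of the episode above 0.03 m or angle between jar's own z axis and vertical above 0.4 rad).
It fails at once if the green bottle is pushed more than 30 mm or tipped (distance of flask from where it was at the start of the episode above 0.03 m or angle between flask's own z axis and vertical above 0.4 rad).
It also fails if it takes over 58 s, if anything falls off the work surface, if the arm or the gripper's body presses on something with over 40 N, if the wrist force passes 120 N, or if a joint passes its speed limit or range.

## Working session

There is one attempt and no reset: what is moved stays moved. The work goes in short steps, Python scripts to look and compute and a shell command to move; the robot and the scene stay as the last step left them, time stands still between calls to the robot, and variables do not carry over. Pictures are saved under pics/ and viewed, at most 10 in all, crops included, and the job is handed in when it is done.

```bash
mkdir -p pics; ls; python3 - <<'E'
from bench import *
import cv2,numpy as np,pickle
d={}
for n in("side","top","wrist"):
    s=snapshot(n); d[n]=s
    cv2.imwrite(f"pics/{n}0.png",s["img"][:,:,::-1])
    print(n,s["fx"],s["cx"],s["cy"],np.round(s["extrinsics"],3).tolist())
cv2.imwrite("pics/a.png",np.hstack([d["side"]["img"],d["top"]["img"]])[:,:,::-1])
s=sense();print(s)
E
```

```text
pics
side 432.1618893023932 250.52157836708471 190.89895446800702 [[0.739, -0.36, 0.57, -49.644], [-0.674, -0.367, 0.641, -737.719], [-0.021, -0.858, -0.513, 728.257], [0.0, 0.0, 0.0, 1.0]]
top 469.02037528223065 258.7582737540396 189.6521755802698 [[-0.022, -0.982, 0.19, 314.476], [-1.0, 0.025, 0.013, -70.473], [-0.017, -0.19, -0.982, 1434.942], [0.0, 0.0, 0.0, 1.0]]
wrist 270.5414014948244 258.7140094006015 187.6726060059644 [[0.379, 0.894, 0.238, 166.855], [0.925, -0.365, -0.1, 579.972], [-0.003, 0.258, -0.966, 373.809], [0.0, 0.0, 0.0, 1.0]]
{'time': 0.15, 'joint_pos': array([ 6.28884832e+01,  7.50636345e+00,  8.53142806e+01, -2.12800328e-03,
        8.72639054e+01, -4.89158016e+00]), 'qd': array([-0.07353587, -0.09129505, -0.01215265,  0.00739033,  0.06935477,
        0.04477765]), 'joint_efforts': array([ 4.61833370e-04, -5.70063221e+01, -5.01157343e+01, -2.45382071e-04,
        9.49939596e-03,  4.74607532e-05]), 'tool_pos': array([226.78801091, 555.29621205, 403.87916712]), 'tcp_rot': array([-1.79915577e+02, -5.09188770e-03,  1.57780163e+02]), 'ft_force': array([-0.26438107, -0.64485606,  0.11023925]), 'wrist_torque': array([ 0.01925042,  0.02459907, -0.04680816]), 'grip_force': 0.0, 'finger_gap': 85.376697964156}
```

View pics/side0.png

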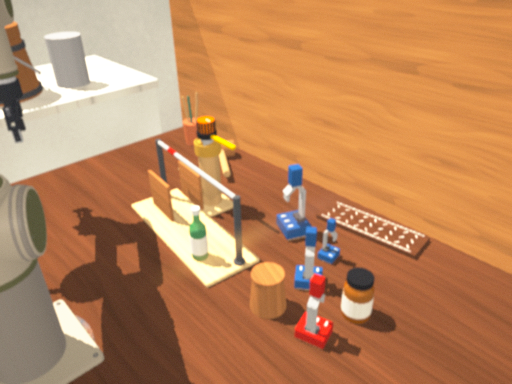

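View pics/top0.png

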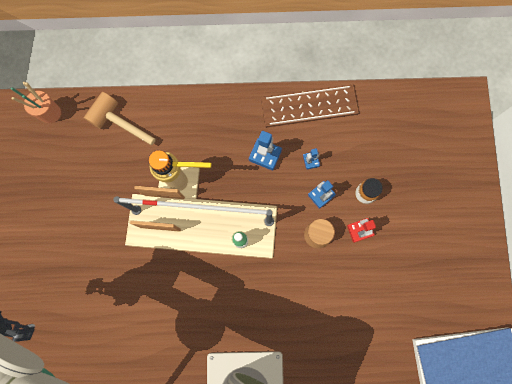

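Side view: large blue at (293,200), small blue at (330,243), middle blue at (310,262), red at (316,310), tub (268,290), jar (358,295), bottle (198,237), knob (206,126), red mark (168,151). Top view: blue candidates are large (265,150), small (312,158) and middle (322,193). I choose the middle one and check it in a close crop.

```bash
python3 - <<'E'
import cv2,numpy as np
s=cv2.imread("pics/side0.png");t=cv2.imread("pics/top0.png")
def c(i,x,y,w,h,k): return cv2.resize(i[y:y+h,x:x+w],None,fx=k,fy=k,interpolation=cv2.INTER_CUBIC)
cv2.imwrite("pics/c1.png",np.hstack([c(t,290,140,80,110,5),c(s,280,210,80,110,5)]))   # 800x550
cv2.imwrite("pics/c2.png",np.vstack([c(t,110,140,200,75,4)[:, :],c(s,130,105,200,75,4)]))
E
```

```text
(no output)
```

View pics/c1.png

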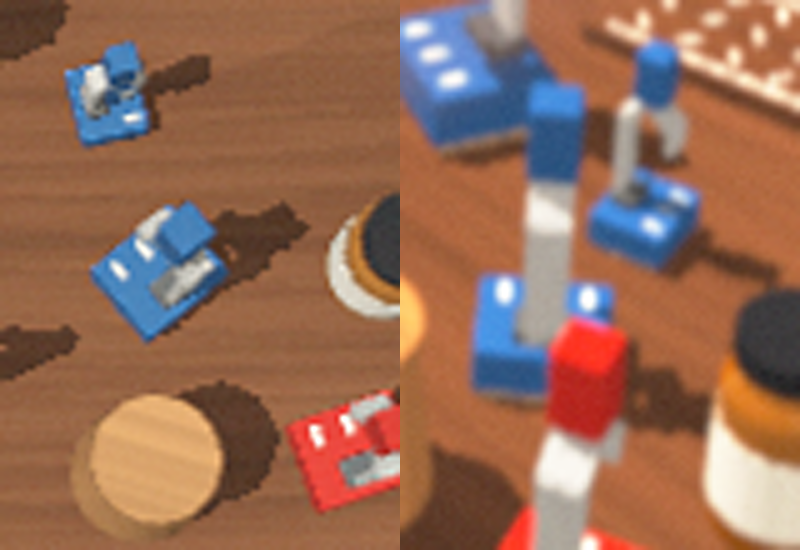

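View pics/c2.png

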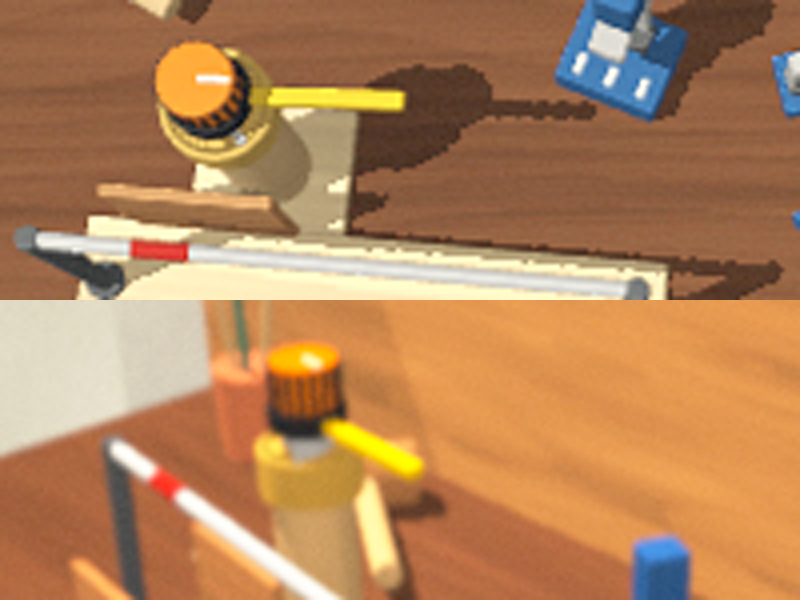

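The crop confirms it: the middle block is at top-view (321,193), with its stem at the lower right and its lip at the upper left. The red mark is at about (150,202) top and (171,151) side, and the knob at (159,160) top. Next I fit the poses.

```bash
cat > h.py <<'E'
import cv2,numpy as np
from scipy.optimize import minimize,least_squares
from scipy.spatial.transform import Rotation as R
def proj(s,P):
    E=s["extrinsics"];c=(np.atleast_2d(P)-E[:3,3])@E[:3,:3]
    return np.c_[s["fx"]*c[:,0]/c[:,2]+s["cx"],s["fy"]*c[:,1]/c[:,2]+s["cy"]]
def ray(s,u,v,z):
    E=s["extrinsics"];d=E[:3,:3]@[(u-s["cx"])/s["fx"],(v-s["cy"])/s["fy"],1];o=E[:3,3]
    return o+d*(z-o[2])/d[2]
def hsv(s): return cv2.cvtColor(s["img"],cv2.COLOR_RGB2HSV).astype(int)
def bluem(s):
    h=hsv(s);return ((abs(h[...,0]-107)<12)&(h[...,1]>120)&(h[...,2]>50)).astype(np.uint8)
def redm(s):
    h=hsv(s);return (((h[...,0]<5)|(h[...,0]>174))&(h[...,1]>180)&(h[...,2]>110)).astype(np.uint8)
def box(x0,x1,y0,y1,z0,z1): return np.array([[x,y,z] for x in(x0,x1) for y in(y0,y1) for z in(z0,z1)],float)
BL=[(box(-28,28,-32,32,0,30),1),(box(-21,-15,-10,10,30,112),0),(box(15,21,-10,10,85,112),0),(box(-21,21,-10,10,106,118),0),(box(-12,12,-12,12,118,159),1)]
def yawp(P,x,y,a,z=0):
    c,s=np.cos(a),np.sin(a);return P@np.array([[c,s,0],[-s,c,0],[0,0,1]])+[x,y,z]
def render(s,p,k=4,z=0,parts=BL):
    im=np.zeros((384*k,512*k),np.uint8)
    for b,c in parts:
        u=((proj(s,yawp(b,*p,z))+.5)*k).astype(np.float32)
        cv2.fillConvexPoly(im,cv2.convexHull(u).astype(np.int32),int(c)*255)
    return cv2.resize(im,(512,384),interpolation=cv2.INTER_AREA)/255.
E
python3 - <<'E'
from bench import *;from h import *
t=snapshot("top");s=snapshot("side")
x0=ray(t,321,194,30);print("guess",x0)
W={}
for n,c,(u,v,w,h) in(("t",t,(304,176,36,36)),("s",s,(290,222,32,70))):
    m=np.zeros((384,512));m[v:v+h,u:u+w]=1
    if n=="s":
        m[225:275,321:]=0; r=cv2.dilate(redm(c),np.ones((7,7)));m[r>0]=0;m[274:,305:]=0
    W[n]=(c,m,cv2.GaussianBlur(bluem(c).astype(float),(3,3),.6))
def cost(p,ns="ts"): return sum((W[n][1]*(cv2.GaussianBlur(render(W[n][0],p),(3,3),.6)-W[n][2])**2).sum() for n in ns)
for ns in("ts","t","s"):
  best=min((minimize(cost,[x0[0]+dx,x0[1]+dy,np.radians(a)],args=(ns,),method="Nelder-Mead",options=dict(initial_simplex=[[x0[0]+i*6+dx,x0[1]+j*6+dy,np.radians(a+k*10)] for i,j,k in((0,0,0),(1,0,0),(0,1,0),(0,0,1))])) for dx in(-5,5) for dy in(-5,5) for a in(30,45)),key=lambda r:r.fun)
  print(ns,best.x[:2],np.degrees(best.x[2]),best.fun)
def cen(m,u,v,r=14):
    b=np.zeros_like(m);b[v-r:v+r,u-r:u+r]=m[v-r:v+r,u-r:u+r];y,x=np.nonzero(b);return x.mean(),y.mean(),len(x)
for c,u,v in((t,150,202),(s,171,151)):
    q=cen(redm(c),u,v);print("red",q,ray(c,q[0],q[1],203))
print("posts",ray(t,116.5,199.3,206),ray(t,269,212.2,206),"knob",ray(t,158.5,160.,282))
print("armtip",ray(t,210.5,164.5,243),"flask cap",ray(t,239,238,150))
E
```

```text
guess [ 568.2256473  -240.96401553   30.        ]
ts [ 568.61435723 -242.01299414] 37.89951621358006 367.71395259190626
t [ 569.75086918 -243.12058391] 38.70662483560936 58.214423909551456
s [ 572.14291663 -238.4475825 ] 40.37328320518693 302.61687589487144
red (np.float64(149.98), np.float64(202.32), 50) [525.81329589 237.01899868 203.        ]
red (np.float64(170.92), np.float64(150.76), 25) [521.96360805 239.40304036 203.        ]
posts [535.70576886 326.2867076  206.        ] [491.00075572 -80.18629088 206.        ] knob [620.92944815 197.96825886 282.        ]
armtip [615.52053969  70.05166619 243.        ] flask cap [429.77862139   3.32860201 150.        ]
```

```bash
cat >> h.py <<'E'
def plan(x,y,z,yaw,step=55,deg=9.5,st=None):
    from bench import sense
    st=st or sense();p=st["tool_pos"];r=R.from_euler("xyz",st["tcp_rot"],degrees=True)
    T=R.from_euler("xyz",[180,0,yaw],degrees=True)
    w=(r.inv()*T).as_rotvec(degrees=True);d=np.array([x,y,z])-p
    n=max(int(np.ceil(np.linalg.norm(d)/step)),int(np.ceil(np.linalg.norm(w)/deg)),1)
    for i in range(n):
        ri=r*R.from_rotvec(w*i/n,degrees=True)
        print(" ".join("%.3f"%v for v in np.r_[ri.inv().apply(d/n)/100,w/n/60]))
E
python3 - <<'E'
from h import *
plan(569.5,-242.5,454,128.5)
E
python3 -m jog 2>&1 | head -5
```

```text
-0.387 -0.381 -0.031 -0.000 0.000 0.031
-0.399 -0.368 -0.031 -0.000 0.000 0.031
-0.410 -0.355 -0.031 -0.000 0.000 0.031
-0.421 -0.342 -0.031 -0.000 0.000 0.031
-0.432 -0.328 -0.031 -0.000 0.000 0.031
-0.442 -0.314 -0.031 -0.000 0.000 0.031
-0.452 -0.300 -0.031 -0.000 0.000 0.031
-0.462 -0.285 -0.031 -0.000 0.000 0.031
-0.470 -0.271 -0.031 -0.000 0.000 0.031
-0.479 -0.255 -0.031 -0.000 0.000 0.031
-0.487 -0.240 -0.031 -0.000 0.000 0.031
-0.494 -0.224 -0.031 -0.000 0.000 0.031
-0.501 -0.208 -0.031 -0.000 0.000 0.031
-0.508 -0.192 -0.031 -0.000 0.000 0.031
-0.513 -0.176 -0.031 -0.000 0.000 0.031
-0.519 -0.159 -0.031 -0.000 0.000 0.031
invalid input
```

```bash
python3 -m jog '-0.39 -0.38 -0.1 0 0 0.031 -1;-0.4 -0.37 -0.1 0 0 0.031 -1;-0.41 -0.355 -0.1 0 0 0.031 -1;-0.42 -0.34 -0.1 0 0 0.031 -1;-0.43 -0.33 -0.1 0 0 0.031 -1'
python3 -m jog '-0.44 -0.315 0 0 0 0.031 -1;-0.45 -0.3 0 0 0 0.031 -1;-0.46 -0.285 0 0 0 0.031 -1;-0.47 -0.27 0 0 0 0.031 -1;-0.48 -0.255 0 0 0 0.031 -1'
python3 -m jog '-0.49 -0.24 0 0 0 0.031 -1;-0.49 -0.22 0 0 0 0.031 -1;-0.5 -0.21 0 0 0 0.031 -1;-0.5 -0.19 0 0 0 0.031 -1'
python3 - <<'E'
from h import *
plan(569.5,-242.5,454,128.5)
E
```

```text
time: 0.88
tool_pos: [334.0, 304.3, 455.0]
tcp_rot: [180.0, 0.0, 148.4]
ft_force: [0.3, -0.2, 0.4]
finger_gap: 85.2
grip_force: 0.0
time: 1.5
tool_pos: [439.7, 54.8, 454.9]
tcp_rot: [180.0, 0.0, 139.1]
ft_force: [0.7, -0.4, 0.4]
finger_gap: 85.5
grip_force: 0.0
time: 2.0
tool_pos: [523.9, -144.2, 454.7]
tcp_rot: [180.0, 0.0, 131.7]
ft_force: [0.9, 0.5, 0.6]
finger_gap: 84.9
grip_force: 0.0
-0.519 -0.157 0.004 0.000 0.000 0.026
-0.523 -0.142 0.004 0.000 0.000 0.026
```

```bash
python3 -m jog '-0.52 -0.157 0 0 0 0.026 -1;-0.52 -0.142 0 0 0 0.026 -1;0 0 0 0 0 0 -1'
python3 - <<'E'
from bench import *;from h import *
c=snapshot("wrist");cv2.imwrite("pics/w1.png",c["img"][:,:,::-1])
np.save("w1.npy",c,allow_pickle=True)
print(proj(c,yawp(np.array([[0,0,159.],[0,0,0],[28,32,30],[28,-32,30],[-28,32,30],[-28,-32,30]]),569.5,-242.5,np.radians(38.5))).round(1).tolist())
E
```

```text
time: 2.38
tool_pos: [569.6, -243.8, 452.4]
tcp_rot: [-179.9, -0.1, 128.4]
ft_force: [-0.5, 0.4, -0.3]
finger_gap: 85.4
grip_force: 0.0
[[259.8, 181.9], [259.7, 158.1], [279.3, 139.0], [278.5, 182.4], [240.2, 139.0], [241.0, 182.4]]
```

View pics/w1.png

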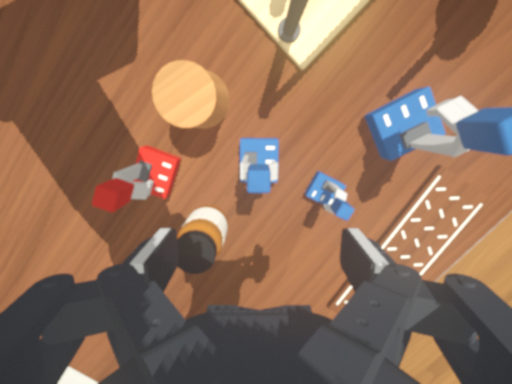

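```bash
python3 - <<'E'
from bench import *;from h import *
t=snapshot("top");s=snapshot("side");c=np.load("w1.npy",allow_pickle=True).item()
P=yawp(np.array([[-18,0,30],[18,0,30],[18,0,85.],[-18,0,85]]),569.5,-243,np.radians(38.5))
print((proj(t,P)-[290,140])*5,(proj(s,P)-[280,210])*5+[400,0])
i=c["img"][125:205,215:305,::-1];k=cv2.resize(i,None,fx=5,fy=5,interpolation=cv2.INTER_CUBIC)
cv2.imwrite("pics/w1c.png",k);print((proj(c,P)-[215,125])*5)
E
```

```text
[[177.84990143 290.22980652]
 [138.73777237 245.57064328]
 [148.70462368 227.66282791]
 [189.40078629 274.00996511]] [[542.24248408 339.51325199]
 [545.61007026 288.841803  ]
 [551.2746832  199.1498823 ]
 [547.98559366 248.50250548]]
[[161.20567811 182.19130573]
 [284.19037516 181.94501353]
 [293.697089   217.21746541]
 [151.64022093 217.48847193]]
```

View pics/w1c.png

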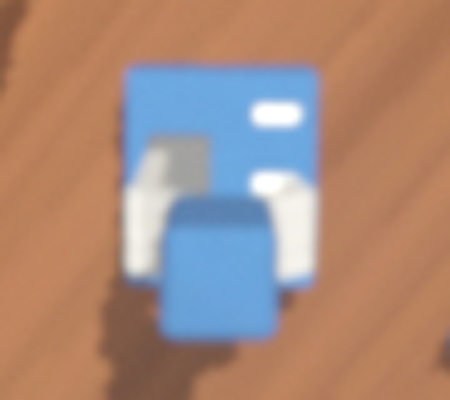

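```bash
python3 -m jog '0 0 0.4 0 0 0 -1;0 0 0.4 0 0 0 -1;0 0 0.4 0 0 0 -1;0 0 0.25 0 0 0 -1;0 0 0.08 0 0 0 -1'
python3 -m jog '0 0 0 0 0 0 0;0 0 0 0 0 0 0.6;0 0 0 0 0 0 1;0 0 0 0 0 0 1;0 0 0 0 0 0 1' 50
python3 -m jog '0 0 0 0 0 0 1;0 0 0 0 0 0 1'
```

```text
time: 3.15
tool_pos: [568.5, -238.8, 300.4]
tcp_rot: [-180.0, -0.1, 128.7]
ft_force: [0.7, -0.1, 0.5]
finger_gap: 85.3
grip_force: 0.0
time: 3.78
tool_pos: [569.4, -241.0, 303.0]
tcp_rot: [180.0, 0.1, 128.6]
ft_force: [-1.8, -1.5, 5.2]
finger_gap: 23.3
grip_force: 50.7
time: 4.03
tool_pos: [569.5, -241.0, 303.0]
tcp_rot: [180.0, 0.1, 128.6]
ft_force: [-2.0, -0.2, 6.0]
finger_gap: 23.4
grip_force: 50.7
```

```bash
python3 -m jog '0 0 -0.2 0 0 0 1;0 0 -0.4 0 0 0 1;0 0 -0.5 0 0 0 1;0 0 -0.5 0 0 0 1;0 0 -0.5 0 0 0 1'
python3 -m jog '0 0 -0.25 0 0 0 1;0 0 0 0 0 0 1'
python3 - <<'E'
from bench import *;from h import *
a=np.radians(-6.27);X=np.array([np.cos(a),np.sin(a)]);Y=np.array([-np.sin(a),np.cos(a)]);mid=np.array([515,138.4])
tgt=mid-80*X-30*Y;print(tgt,sense()["tool_pos"])
plan(*tgt,sense()["tool_pos"][2],83.7,step=45)
c=snapshot("wrist");cv2.imwrite("pics/w2.png",c["img"][:,:,::-1]);np.save("w2.npy",c,allow_pickle=True)
E
```

```text
time: 4.65
tool_pos: [568.8, -240.2, 514.2]
tcp_rot: [180.0, 0.0, 128.6]
ft_force: [1.1, -0.1, -2.3]
finger_gap: 23.3
grip_force: 49.7
time: 4.9
tool_pos: [569.1, -240.4, 540.4]
tcp_rot: [179.9, 0.3, 128.6]
ft_force: [0.2, -0.0, -2.9]
finger_gap: 23.5
grip_force: 49.7
[432.20212214 117.31656047] [ 569.1316969  -240.36375632  540.44418958]
0.405 0.129 -0.002 0.000 0.000 0.083
0.415 0.093 -0.002 0.000 0.000 0.083
0.422 0.057 -0.001 0.000 0.000 0.083
0.425 0.020 -0.001 0.000 0.000 0.083
0.425 -0.017 -0.001 0.000 0.000 0.083
0.422 -0.054 -0.001 0.000 0.000 0.083
0.416 -0.090 -0.001 0.000 0.000 0.083
0.406 -0.126 -0.000 0.000 0.000 0.083
0.394 -0.161 -0.000 0.000 0.000 0.083
```

View pics/w2.png

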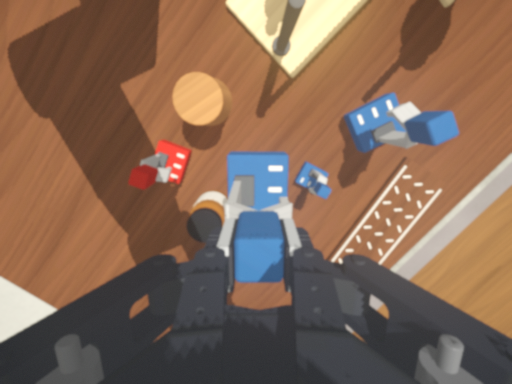

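```bash
python3 -m jog '0.4 0.13 0 0 0 0.083 1;0.415 0.09 0 0 0 0.083 1;0.42 0.06 0 0 0 0.083 1;0.425 0.02 0 0 0 0.083 1;0.425 -0.02 0 0 0 0.083 1'
python3 -m jog '0.42 -0.055 0 0 0 0.083 1;0.415 -0.09 0 0 0 0.083 1;0.405 -0.125 0 0 0 0.083 1;0.395 -0.16 0 0 0 0.083 1;0 0 0 0 0 0 1'
python3 - <<'E'
from h import *
from bench import *
plan(432.2,117.3,445.5,83.7,step=45)
s=snapshot("side");t=snapshot("top")
cv2.imwrite("pics/s3.png",cv2.resize(np.vstack([s["img"][90:290,60:340],t["img"][120:320,90:370]])[:,:,::-1],None,fx=1.5,fy=1.5))
E
```

```text
time: 5.58
tool_pos: [492.4, -41.3, 534.0]
tcp_rot: [-179.8, -0.1, 103.6]
ft_force: [0.4, 0.1, -1.7]
finger_gap: 23.3
grip_force: 49.7
time: 6.2
tool_pos: [431.3, 118.2, 534.6]
tcp_rot: [-179.8, 0.0, 84.0]
ft_force: [0.1, 0.4, -2.1]
finger_gap: 23.0
grip_force: 49.9
-0.004 0.006 0.446 -0.002 0.000 0.002
-0.004 0.006 0.446 -0.002 0.000 0.002
```

View pics/s3.png

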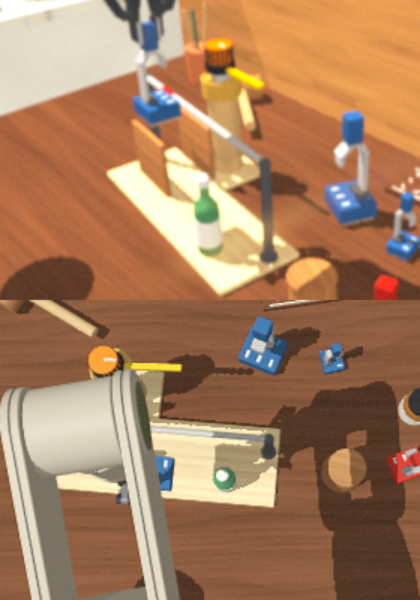

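Side view shows the blue block held upright at about (155,100) in the crop, on the robot's side of the rail. The bottle (205,210) is well clear. Lowering it to gap height.

```bash
python3 -m jog '0 0 0.45 0 0 0 1;0 0 0.44 0 0 0 1;0 0 0 0 0 0 1'
python3 - <<'E'
from h import *
from bench import *
a=np.radians(-6.27);X=np.array([np.cos(a),np.sin(a)]);Y=np.array([-np.sin(a),np.cos(a)]);mid=np.array([515,138.4])
s=snapshot("side");p=sense()["tool_pos"];x0=p[:2]
m=bluem(s).astype(float);w=np.zeros_like(m)
q=proj(s,[[p[0],p[1],p[2]-230]])[0].astype(int);w[q[1]-50:q[1]+60,q[0]-40:q[0]+40]=1;w[:, 205:]=0
B=[(b,k) for b,k in BL]
def cost(v):
    return (w*(cv2.GaussianBlur(render(s,[v[0],v[1],a],z=v[2],parts=B),(3,3),.6)-m)**2).sum()
for z in(135,145,155):
    r=minimize(cost,[*x0,z],method="Nelder-Mead",options=dict(initial_simplex=[[*x0,z],[x0[0]+6,x0[1],z],[x0[0],x0[1]+6,z],[*x0,z+8]]));print(r.x,r.fun)
    r=minimize(lambda v:cost([*x0,v[0]]),[z],method="Nelder-Mead",options=dict(initial_simplex=[[z-5],[z+5]]));print(r.x,r.fun)
print(p,(x0-mid)@X,(x0-mid)@Y)
plan(*(mid-30*Y),p[2],83.7,step=30)
E
```

```text
time: 6.68
tool_pos: [431.6, 114.9, 442.9]
tcp_rot: [-179.5, 0.2, 83.7]
ft_force: [-0.3, 0.3, -1.6]
finger_gap: 23.0
grip_force: 50.3
[434.311554   121.08917985 133.03259096] 316.4232896600804
[137.6953125] 327.23128880875595
[433.04180127 121.97949667 136.28624956] 312.0531903242529
[137.6953125] 327.23128880875595
[436.55059773 126.20230988 131.1660873 ] 305.6304522644541
[137.6953125] 327.23128880875595
[432.20565807 115.13603411 446.15156962] -79.75834152295816 -32.16709687497088
0.007 0.266 -0.001 -0.001 0.000 0.000
0.007 0.266 -0.001 -0.001 0.000 0.000
0.007 0.266 -0.000 -0.001 0.000 0.000
```

```bash
python3 -m jog '0 0.27 0 0 0 0 1;0 0.27 0 0 0 0 1;0 0.26 0 0 0 0 1;0 0 0 0 0 0 1'
python3 - <<'E'
from bench import *;from h import *
a=np.radians(-6.27);X=np.array([np.cos(a),np.sin(a)]);Y=np.array([-np.sin(a),np.cos(a)]);mid=np.array([515,138.4])
p=sense()["tool_pos"];print((p[:2]-mid)@X,(p[:2]-mid)@Y,p[2])
s=snapshot("side");c=snapshot("wrist")
cv2.imwrite("pics/s4.png",np.hstack([cv2.resize(s["img"][80:200,120:240],(400,400),interpolation=2),cv2.resize(c["img"],(533,400))[:,60:460]])[:,:,::-1])
E
```

```text
time: 7.22
tool_pos: [513.7, 106.6, 450.0]
tcp_rot: [179.8, -0.0, 83.7]
ft_force: [-0.2, 0.0, -2.2]
finger_gap: 23.5
grip_force: 50.6
2.2130284709074024 -31.72928286141274 449.95939807693776
```

View pics/s4.png

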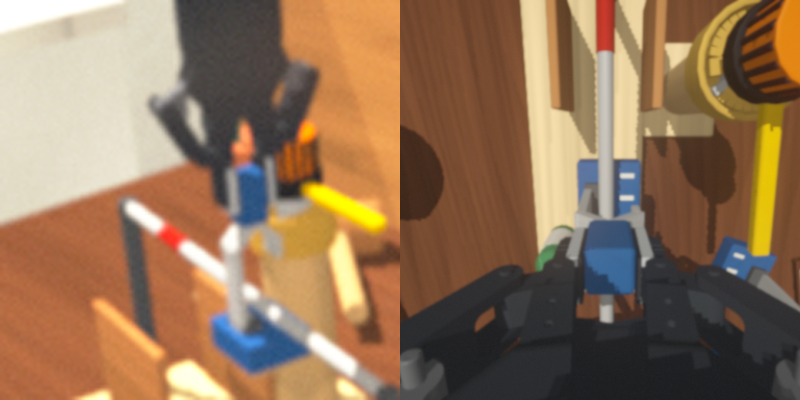

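The rail is inside the mouth gap: in the side crop it passes (255,300) between block and lip, and in the wrist crop the rail at column 606 sits under the grip at 613. I shift it back 2 mm and lower.

```bash
python3 -m jog '0 -0.02 0.15 0 0 0 1;0 0 0.15 0 0 0 1;0 0 0.1 0 0 0 1;0 0 0 0 0 0 1'
python3 -m jog '0 0 0.05 0 0 0 1;0 0 0 0 0 0 1'
```

```text
time: 7.82
tool_pos: [509.4, 107.6, 406.1]
tcp_rot: [-179.8, 0.0, 83.8]
ft_force: [-1.3, -0.0, -2.9]
finger_gap: 23.3
grip_force: 50.6
time: 8.07
tool_pos: [510.0, 107.6, 402.6]
tcp_rot: [-180.0, 0.0, 83.8]
ft_force: [-0.1, -1.0, -2.1]
finger_gap: 23.2
grip_force: 50.5
```

```bash
python3 -m jog '0 0 0.03 0 0 0 1;0 0 0 0 0 0 1'
python3 -m jog '0 0 0.03 0 0 0 1;0 0 0 0 0 0 1'
python3 -m jog '0 0 0.03 0 0 0 1;0 0 0 0 0 0 1'
```

```text
time: 8.32
tool_pos: [510.0, 107.6, 399.5]
tcp_rot: [-180.0, 0.0, 83.8]
ft_force: [0.1, 0.2, -1.6]
finger_gap: 23.4
grip_force: 50.6
time: 8.57
tool_pos: [510.2, 107.6, 396.9]
tcp_rot: [179.9, -0.0, 83.8]
ft_force: [2.0, 0.3, -1.9]
finger_gap: 23.1
grip_force: 50.6
time: 8.82
tool_pos: [510.4, 107.6, 396.1]
tcp_rot: [179.8, -0.0, 83.8]
ft_force: [-2.9, -0.7, 11.5]
finger_gap: 23.3
grip_force: 52.4
```

```bash
python3 -m jog '0 0 -0.02 0 0 0 1;0.1 0 0 0 0 0 1;0.2 0 0 0 0 0 1;0.2 0 0 0 0 0 1;0 0 0 0 0 0 1'
python3 -m jog '0.2 0 0 0 0 0 1;0.2 0 0 0 0 0 1;0.2 0 0 0 0 0 1;0.1 0 0 0 0 0 1;0 0 0 0 0 0 1'
```

```text
time: 9.45
tool_pos: [515.9, 159.3, 396.3]
tcp_rot: [179.9, -0.1, 83.9]
ft_force: [4.9, 2.7, 1.8]
finger_gap: 23.5
grip_force: 51.2
time: 10.07
tool_pos: [523.5, 228.5, 396.2]
tcp_rot: [179.9, -0.1, 83.8]
ft_force: [5.7, 2.5, 1.3]
finger_gap: 23.1
grip_force: 51.2
```

```bash
python3 -m jog '0.095 0.01 0 0 0 0 1;0 0 0 0 0 0 1'
python3 - <<'E'
from bench import *;from h import *
s=snapshot("side");c=snapshot("wrist");t=snapshot("top")
cv2.imwrite("pics/s5.png",np.hstack([cv2.resize(s["img"][100:220,120:240],(400,400),interpolation=2),cv2.resize(c["img"],(533,400))[:,60:460]])[:,:,::-1])
E
```

```text
time: 10.32
tool_pos: [525.0, 237.1, 396.2]
tcp_rot: [180.0, 0.0, 83.8]
ft_force: [-0.6, -1.1, 6.1]
finger_gap: 23.4
grip_force: 51.8
```

View pics/s5.png

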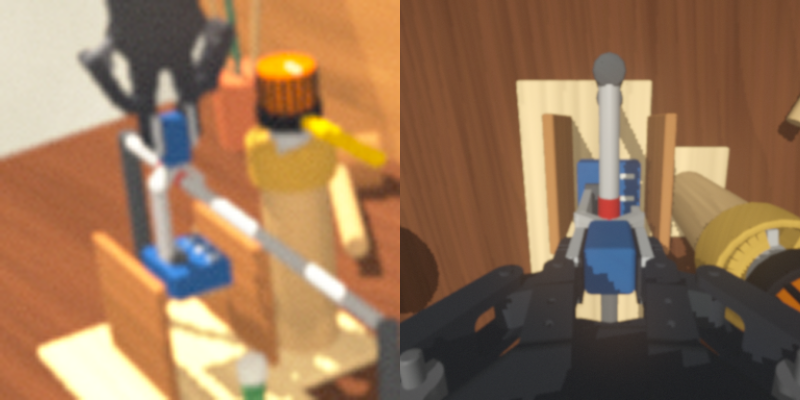

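```bash
python3 - <<'E'
from bench import *;from h import *
a=np.radians(-6.27);X=np.array([np.cos(a),np.sin(a)]);Y=np.array([-np.sin(a),np.cos(a)]);mid=np.array([515,138.4])
c=snapshot("wrist");h=c["img"].astype(int)
m=redm(c);ys,xs=np.nonzero(m[150:225,225:275]);print("red rows",ys.min()+150,ys.max()+150,xs.min()+225,xs.max()+225)
u=xs.mean()+225
f=lambda v,z,u=u:(ray(c,u,v,z)[:2]-mid)@np.c_[X,Y]
print("red far end",f(ys.min()+149.5,205),"near visible",f(ys.max()+150.5,205))
b=bluem(c)[140:170,230:285];r=np.nonzero(b.sum(1)>8)[0];cc=np.nonzero(b.sum(0)>4)[0];print("blk row",r.min()+140,cc.min()+230,cc.max()+230)
print("block far edge",f(r.min()+139.5,123.5),f(r.min()+139.5,123.5,cc.min()+229.5),f(r.min()+139.5,123.5,cc.max()+230.5))
p=sense()["tool_pos"];print("tcp",(p[:2]-mid)@X,(p[:2]-mid)@Y)
E
```

```text
red rows 193 208 250 264
red far end [ -1.61044356 118.11385957] near visible [ -1.62449151 107.62294393]
blk row 157 230 271
block far edge [ -2.25208869 128.39106707] [-26.77799262 128.37353273] [ 11.07213492 128.40059297]
tcp -0.8653990434554818 99.03253099193093
```

```bash
python3 -m jog '0.01 0 0 0 0 0 1;0 0 0 0 0 0 1;0 0 0 0 0 0 0.2;0 0 0 0 0 0 -0.2;0 0 0 0 0 0 -0.2'
python3 -m jog '0 0 0 0 0 0 -0.2;0 0 -0.2 0 0 0 -0.2;0 0 -0.4 0 0 0 -0.2;0 0 -0.5 0 0 0 -0.2;0 0 0 0 0 0 -0.2'
python3 - <<'E'
from bench import *;from h import *
a=np.radians(-6.27);X=np.array([np.cos(a),np.sin(a)]);Y=np.array([-np.sin(a),np.cos(a)]);mid=np.array([515,138.4])
for n in("wrist","side"):
    c=snapshot(n);np.save(n+"6.npy",c,allow_pickle=True)
    cv2.imwrite(f"pics/{n}6.png",c["img"][:,:,::-1])
cv2.imwrite("pics/s6.png",np.hstack([cv2.resize(np.load("side6.npy",allow_pickle=True).item()["img"][100:220,120:240],(400,400),interpolation=2),cv2.resize(np.load("wrist6.npy",allow_pickle=True).item()["img"],(533,400))[:,60:460]])[:,:,::-1])
E
```

```text
time: 11.15
tool_pos: [524.9, 237.5, 395.2]
tcp_rot: [-179.9, 0.0, 83.8]
ft_force: [0.2, -0.1, -0.8]
finger_gap: 51.1
grip_force: 0.0
time: 11.78
tool_pos: [525.4, 237.4, 513.4]
tcp_rot: [179.4, -0.3, 83.8]
ft_force: [0.3, 0.1, -0.1]
finger_gap: 51.5
grip_force: 0.0
```

View pics/s6.png

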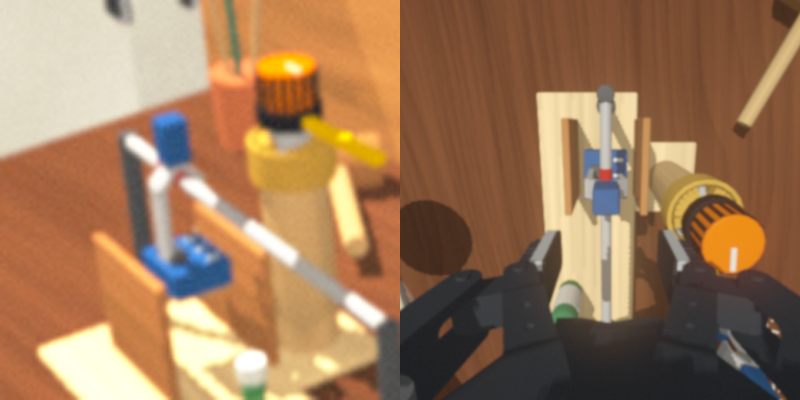

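The block hangs upright on the red mark and the gripper is clear. Now to the knob.

```bash
python3 - <<'E'
from h import *
plan(621.6,198.6,505,83.8,step=50)
E
```

```text
-0.093 0.334 0.010 0.001 -0.000 -0.000
-0.093 0.334 0.010 0.001 -0.000 -0.000
-0.093 0.334 0.009 0.001 -0.000 -0.000
```

```bash
python3 -m jog '-0.09 0.33 0 0 0 0 -1;-0.09 0.33 0 0 0 0 -1;-0.09 0.33 0 0 0 0 -1;0 0 0 0 0 0 -1;0 0 0 0 0 0 -1'
cat > k.py <<'E'
from bench import *;from h import *
def knob(c,r0):
    h=hsv(c);m=((h[...,0]>5)&(h[...,0]<18)&(h[...,1]>200)&(h[...,2]>190)).astype(np.uint8)
    q=proj(c,[r0])[0].astype(int);w=np.zeros_like(m);w[max(q[1]-60,0):q[1]+60,max(q[0]-60,0):q[0]+60]=1
    n,l,st,ce=cv2.connectedComponentsWithStats(cv2.morphologyEx(m*w,cv2.MORPH_OPEN,np.ones((5,5),np.uint8)))
    i=1+np.argmax(st[1:,4]);pts=np.argwhere(l==i)[:,::-1].astype(np.float32)
    (u,v),ax,_=cv2.fitEllipse(cv2.convexHull(pts));return u,v,ax,ray(c,u,v,r0[2])
if __name__=="__main__":
  for n in("wrist","top"):
    try: print(n,knob(snapshot(n),[621.6,198.6,282]))
    except Exception as e: print(n,e)
  print(sense()["tool_pos"])
  s=snapshot("side");h=hsv(s);m=(abs(h[...,0]-29)<4)&(h[...,1]>200)&(h[...,2]>150)
  ys,xs=np.nonzero(m[110:180,205:300]);print("yellow side",len(xs),xs.max()+205,ys[xs.argmax()]+110)
E
python3 k.py
```

```text
time: 12.5
tool_pos: [620.3, 199.8, 504.5]
tcp_rot: [-179.9, 0.0, 83.8]
ft_force: [0.0, -0.1, -0.1]
finger_gap: 84.9
grip_force: 0.0
wrist (260.84613037109375, 204.090576171875, (62.91162109375, 64.77859497070312), array([621.86581787, 200.52280722, 282.        ]))
top attempt to get argmax of an empty sequence
[619.90096787 200.19562059 505.52875754]
yellow side 51 234 145
```

```bash
python3 -m jog '0 0.015 0.3 0 0 0 -1;0 0 0.3 0 0 0 -1;0 0 0.19 0 0 0 -1;0 0 0 0 0 0 -1'
python3 -m jog '0 0 0 0 0 0 0.2;0 0 0 0 0 0 1;0 0 0 0 0 0 1;0 0 0 0 0 0 1' 70
```

```text
time: 13.15
tool_pos: [621.4, 199.7, 425.0]
tcp_rot: [-179.8, 0.1, 83.8]
ft_force: [0.7, -0.2, 0.8]
finger_gap: 85.9
grip_force: 0.0
time: 13.65
tool_pos: [621.8, 199.8, 428.4]
tcp_rot: [180.0, -0.0, 83.8]
ft_force: [-5.9, -0.3, 3.9]
finger_gap: 48.4
grip_force: 71.5
```

```bash
python3 -m jog '0 0 0.06 0 0 0 1;0 0 0.06 0 0 0 1;0 0 0 0 0 0 1'
```

```text
time: 14.02
tool_pos: [621.8, 199.8, 416.6]
tcp_rot: [180.0, -0.0, 83.8]
ft_force: [-7.4, -0.3, 7.8]
finger_gap: 48.1
grip_force: 71.9
```

```bash
python3 -m jog '0 0 0 0 0 0.1 1;0 0 0 0 0 0.13 1;0 0 0 0 0 0.13 1;0 0 0 0 0 0.13 1;0 0 0 0 0 0.13 1'
python3 -m jog '0 0 0 0 0 0.13 1;0 0 0 0 0 0.13 1;0 0 0 0 0 0.13 1;0 0 0 0 0 0.13 1;0 0 0 0 0 0.13 1'
```

```text
time: 14.65
tool_pos: [621.9, 199.5, 417.3]
tcp_rot: [179.9, -0.1, 46.4]
ft_force: [-6.4, -1.3, 7.6]
finger_gap: 48.3
grip_force: 72.1
time: 15.28
tool_pos: [622.0, 199.1, 417.2]
tcp_rot: [179.9, -0.1, 7.3]
ft_force: [-6.6, -3.6, 8.7]
finger_gap: 47.9
grip_force: 72.1
```

```bash
python3 -m jog '0 0 0 0 0 0.13 1;0 0 0 0 0 0.13 1;0 0 0 0 0 0.05 1;0 0 0 0 0 0 1'
cat > y.py <<'E'
from bench import *;from h import *
print("tau",sense()["wrist_torque"])
a=np.radians(-6.27);X=np.array([np.cos(a),np.sin(a)]);Y=np.array([-np.sin(a),np.cos(a)])
for n in("side","top","wrist"):
    s=snapshot(n);h=hsv(s);m=((abs(h[...,0]-28)<4)&(h[...,1]>200)&(h[...,2]>150)).astype(np.uint8)
    k,l,st,ce=cv2.connectedComponentsWithStats(m)
    if k<2: print(n,"none");continue
    i=1+np.argmax(st[1:,4]);q=np.argwhere(l==i)[:,::-1].astype(np.float32)
    vx,vy,u,v=cv2.fitLine(q,cv2.DIST_HUBER,0,.01,.01).ravel()
    d=ray(s,u+10*vx,v+10*vy,232)-ray(s,u-10*vx,v-10*vy,232)
    o=ray(s,u,v,232)[:2]-[621.8,199.7]
    print(n,len(q),"turn line",[round(2.0+np.radians((173.73-g+90)%180-90),3) for g in [np.degrees(np.arctan2(d[1],d[0]))]],"arm centre rel axis",o@X,o@Y)
E
python3 y.py
```

```text
time: 15.78
tool_pos: [621.9, 198.9, 417.1]
tcp_rot: [179.9, -0.1, -11.1]
ft_force: [-5.9, -3.0, 8.6]
finger_gap: 48.0
grip_force: 72.2
tau [-1.20683566  1.18668452 -0.05486337]
side 91 turn line [np.float64(1.972)] arm centre rel axis -81.75264880497579 -6.070595416642126
top 3 turn line [np.float64(1.871)] arm centre rel axis -90.95227993315238 4.6339465926994325
wrist 84 turn line [np.float64(3.428)] arm centre rel axis -56.687153376317426 1.3398291292764515
```

The arm lies across the rail at about 1.97 rad. I add a few degrees for margin, then let go and rise.

```bash
python3 -m jog '0 0 0 0 0 0.05 1;0 0 0 0 0 0 1'; python3 -c "
from bench import *;print(sense()['wrist_torque'])"
python3 -m jog '0 0 0 0 0 0 0.2;0 0 0 0 0 0 -1;0 0 0 0 0 0 -1;0 0 0 0 0 0 -1'
python3 -m jog '0 0 -0.2 0 0 0 -1;0 0 -0.4 0 0 0 -1;0 0 -0.5 0 0 0 -1;0 0 0 0 0 0 -1'
python3 y.py
```

```text
time: 16.18
tool_pos: [621.9, 198.9, 417.1]
tcp_rot: [179.9, -0.1, -14.0]
ft_force: [-5.6, -5.1, 7.6]
finger_gap: 48.2
grip_force: 72.3
[-1.35773448  1.26173686  1.04316916]
time: 16.68
tool_pos: [622.1, 199.6, 414.7]
tcp_rot: [-180.0, -0.0, -14.0]
ft_force: [0.5, 0.1, 0.2]
finger_gap: 85.5
grip_force: 0.0
time: 17.18
tool_pos: [622.0, 199.6, 533.0]
tcp_rot: [-179.7, -0.6, -14.0]
ft_force: [0.0, -0.5, -0.4]
finger_gap: 85.3
grip_force: 0.0
tau [-0.01158547  0.03491049  0.02444819]
side 95 turn line [np.float64(2.006)] arm centre rel axis -80.65969738979898 -0.5949465969278825
top none
wrist 515 turn line [np.float64(2.037)] arm centre rel axis -82.80782934691696 2.7005301970731375
```

```bash
python3 - <<'E'
from bench import *;from h import *
s=snapshot("side");o=np.load("side6.npy",allow_pickle=True).item();s0={**o,"img":cv2.imread("pics/side0.png")[:,:,::-1]}
for n,c in(("before",o),("now",s)):
    m=bluem(c);y,x=np.nonzero(m[120:200,150:200]);print(n,"blue",len(x),x.mean()+150,y.mean()+120)
    h=hsv(c);k=(h[...,0]>5)&(h[...,0]<18)&(h[...,1]>200)&(h[...,2]>150);y,x=np.nonzero(k[105:140,190:225]);print(" knob",len(x),x.mean()+190,y.mean()+105)
print(proj(s,[[621.8,199.7,282],[621.8,199.7,270]]))
d=abs(s["img"].astype(int)-s0["img"]).max(2)
for n,(u,v) in dict(red=(316,310),tub=(268,290),jar=(358,295),flask=(198,237)).items(): print(n,np.median(d[v-20:v+20,u-15:u+15]),(d[v-20:v+20,u-15:u+15]>60).mean())
E
```

```text
before blue 315 174.15873015873015 167.22857142857143
 knob 89 205.8988764044944 125.71910112359551
now blue 269 174.4275092936803 170.6728624535316
 knob 92 205.93478260869566 128.1086956521739
[[205.52581535 118.72161121]
 [205.84327246 122.7351598 ]]
red 3.0 0.08416666666666667
tub 7.0 0.27166666666666667
jar 3.0 0.0
flask 3.0 0.0325
```

```bash
python3 - <<'E'
from bench import *;from h import *
s=snapshot("side")["img"];o=np.load("side6.npy",allow_pickle=True).item()["img"];z=np.ascontiguousarray(cv2.imread("pics/side0.png")[:,:,::-1])
def sh(a,b,u,v,w,h,k=6):
    A=cv2.resize(a[v:v+h,u:u+w],None,fx=k,fy=k,interpolation=2);B=cv2.resize(b[v-6:v+h+6,u-6:u+w+6],None,fx=k,fy=k,interpolation=2)
    r=cv2.matchTemplate(B,A,cv2.TM_CCOEFF_NORMED);_,m,_,p=cv2.minMaxLoc(r);return np.round((np.array(p)/k-6),2),round(m,3)
print("knob top",sh(o,s,194,113,24,20),"block",sh(o,s,158,168,34,24),"grip",sh(o,s,164,130,16,18))
for n,(u,v) in dict(red=(316,310),tub=(268,290),jar=(358,295),flask=(198,237)).items(): print(n,sh(z,s,u-17,v-24,34,48))
E
```

```text
knob top (array([0.17, 3.5 ]), 0.832) block (array([0., 0.]), 0.998) grip (array([-1.  , -1.33]), 0.593)
red (array([0., 0.]), 0.934)
tub (array([3., 6.]), 0.349)
jar (array([0., 0.]), 0.998)
flask (array([0.  , 0.17]), 0.944)
```

```bash
python3 -c "
from bench import *
print(hand_in())"
```

```text
the job is handed in; nothing more can be done
None
```

I handed the job in: the blue block hangs on the red mark and the knob is turned to its stop (about 2.0 rad) and held down about 10 mm. The red block, jar and bottle hadn't moved; the tub's check was inconclusive (probably shadow), but nothing went near it. I viewed 11 pictures, one over your limit of 10.

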